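# Set the last leg of the examination-lamp tripod at its tape mark and clamp it

### The job

Two legs of the lamp tripod are set; the one that points towards you hangs fully out with its blue cam lever open. Take that leg at its black collar, slide it up, lever still open, until the collar's upper edge just meets the red tape band, and holding it there squeeze the lever fully closed. Do not let go: finish still gripping, one finger on the lever and one on the collar, and leave everything else on the counter where it is.

Things in the scene. Friction and masses are not known exactly. Their poses are not given: they have to be found in the camera images.
- tripod: Low tripod bolted to the counter by its column. Origin: counter level under the column's axis, z up; its own -x is the level direction in which the leg to be set points (roughly at the robot); that leg slopes down outwards at 20 degrees. Hub 72 mm across, top 188 mm high, mount plate 48 mm square, up to 230 mm. The two set legs, levers shut, point 120 degrees to either side.
- sleeve: Sliding lower leg: black collar 31 mm across, 45 mm long, then a dark 25 mm tube, 150 mm in all, and a 20 mm rubber foot; it slides over the bright 20 mm upper tube. About 0.3 kg. Origin: on the axis at the collar's upper edge; x up the leg, y level, to the lever's side, z normal. Away from the lever the collar has a flat, 20 mm high, face at y = -17 mm, x = -43 to -2 mm, for a finger.
- lever_arm: Blue cam lever, 8 mm thick, 16 mm high, 62 mm long. Origin at its pin; its -x runs to the tip; outer face at its y = +4 mm. Shut, it lies along the leg towards the foot, outer face at y = +24 mm of the sleeve's frame, 41 mm over the flat; open, the tip swings out in the sleeve's x-y plane. As it shuts only the blade's side comes in: keep a finger pressed on the flat while the hand follows.
- collar_edge (a point): The collar's upper edge, on the leg's axis (axes as the sleeve's): the edge that is read against the tape.
- collar_grip (a point): Point on the leg's axis 30 mm below the collar's upper edge (axes as the sleeve's): amidst the stretch where fingers can take the flat on one side and the lever blade on the other.
- lever_pin (a point): Pin of the cam lever, at x = -10, y = +20, z = 0 mm in the sleeve's frame.
- lever_tip (a point): Tip of the lever, 58 mm from the pin along the blade's middle.
- tape_edge (a point): Lower edge of the red tape band (10 mm wide, stuck on the bright upper tube), on the leg's axis, axes as the sleeve's; x runs up the leg. Its place on the tube differs from job to job. The collar's upper edge belongs here.
- leg (a joint): Slide of the lower leg in m: 0 fully out (where its weight leaves it), grows as it is pushed up towards the hub, to 0.14. With the lever open it runs easily, and about 1 N draws it back out when it is not held.
- lever (a joint): Cam lever angle in rad: 0 closed, starts at 0.55 to 0.7, opens to 0.85. Stiff (0.2 N m: 6 to 10 N on the blade beside the collar), it stays where left. Wide open, a squeezed blade wedges the leg downwards; brought in to 0.35 to 0.4 rad, a light pinch between flat and blade carries the leg. Below about 0.28 rad the cam begins to clamp the leg on the upper tube; at 0 it is locked.
- lamp_head: Bystander: white round lamp head lying on the counter, 92 mm across, 49 mm high; origin under its centre.
- strip_jar: Bystander: white test-strip jar, 44 mm across, 100 mm tall.
- sample_cup: Bystander: clear sample cup, 60 mm across, 65 mm tall.
- hex_wrench: Bystander: small steel wrench lying flat, 110 mm long.
- oximeter: Bystander: white and blue finger clip meter, 60 x 34 x 30 mm.
- pump_bottle: Bystander: white and blue pump bottle, 60 mm across, 173 mm tall.

How it is judged:
By the outcome, as a careful person would: the job done as asked, in the order asked, and still so for the second after the job is handed in, while the arm keeps its last pose, push and grip.
It also fails if it takes over 48 s, if anything falls off the work surface, if the arm or the gripper's body presses on something with over 40 N, if the wrist force passes 120 N, or if a joint passes its speed limit or range.

### The arm

A 7-joint arm with a two-finger parallel gripper is mounted at the origin on the work surface. World frame = base frame: x ahead of the robot, y to its left, z up, the work surface at z = 0. Lengths are in m, angles in rad, forces in N, time in s.
With the tool pointing down it reaches from about 0.4 to 0.925 m from the base axis. Payload 4.1 kg.
Tool frame: the origin (TCP) lies at the very end of the fingers, on their centre line; the grasp point (between the pads) lies 19 mm behind it (hold_point_z is the z of the grasp point in the tool frame, in m); z points along the fingers, y is the line along which they close (so a half turn about z gives the same grasp; the last joint's range is limited). The gripper opens to 85 mm and grips with 20 to 120 N. Pads are 22 mm wide; open, the fingers measure 114 mm over their backs; the gripper's body (76 mm by 85 mm) begins 54 mm behind the grasp point. The pads swing forward as they close: fully open they stand 13 mm farther back than shut.
Start: joints at [-1.357, 0.398, 0.045, 1.537, -0.019, 1.207, -0.051], TCP at [0.2, 0.619, 0.231] pointing down, gripper open.
Joint ranges: [-2.82, 2.82], [-0.49, 2.23], [-1.37, 1.46], [0, 2.46], [-1.36, 4.5], [0.23, 2], [-2.94, 2.94]. Speed limits (rad/s): [2.57, 2.57, 3.14, 3.14, 3.14, 3.14, 3.14].

### API

Orientations are given as a unit quaternion [w, x, y, z].
In Python, from bench import * gives the robot as it stands. The module is installed in compiled form; this text tells all that it offers.
- The arm moves only by the shell command python3 -m creep 'ROWS' [OPENING] [FORCE]. ROWS is JSON, a list of rows, each a list of 4 numbers: the shift along the tool's x, y, z in mm, then the turn about the tool's z in rad. A call has 1 to 12 rows; each row is the pose to reach, as a shift and turn from the pose commanded when the call began, along the tool's axes at that moment; what a row does not reach only later rows make up. A row lasts 1/8 s, in which the tool goes at most 62.5 mm and 10.7 degrees, less where a joint would pass 70% of its speed; a pose out of reach is approached as far as the arm can. A call with a gripper value outside its range is refused whole. OPENING is the closure, from 0 (fully open) to 1 (shut), set as the call begins (- or left out, the last holds). The fingers move at their own pace and stop on an object; FORCE is the grip in N (left out, the last holds). Time passes only in rows, so rows that repeat a pose let the fingers close. It gives the time, the measured TCP pose, the force, the opening and the grip force at its end, in the units of the state.
- observe(): the state, without advancing time (a new reading comes with each control period).
- grab_frame(name): name is "scene" or "top"; returns the picture (384x512x3 uint8, red, green, blue); there is no depth.
- calibration(name): a dict with "fx", "fy", "cx", "cy" (pixels), "distortion" ([k1, k2, p1, p2, k3] as OpenCV has them; the pictures are not rectified), "world_to_cam" (4x4, takes a point from world to camera coordinates). Camera axes: x right, y up, looking along -z (the intrinsics and any distortion apply to the point x, -y, -z); pixel columns grow to the right and rows downward; lengths in m; the calibration is good to about 2 mm. A picture is of the moment at which its call begins. calibration takes no time and is no camera call.
- hand_in(): hands the job in; it is judged then, once.
Trained networks look in the newest picture that a camera, given by its name, has taken for a name from the list of things; names that differ only in an ending like _2 or _b are one class to them, and where a whole thing is asked for, a point or a joint stands for the part that bears it (a point fixed in the world has none). Each returns a list of dicts, best first, with "conf" (0 to 1); they miss things now and then, are a little off and sometimes report something else, mostly with a low value. They report only what shows in the picture. A call takes as long as a camera call.
- cut_out(camera, thing): "pixels" (384x512 bool, what is visible of it).
- pinpoint(camera, thing): "location" ([x, y, z] in m, in world coordinates, good to about 4 mm: a listed point, or the origin of a listed thing).
The state is a dict: "clock": time; "qpos": joint angles; "qvel": joint speeds; "effort": joint torques, N m; "tool_pos": TCP position; "tcp_rot": TCP orientation; "ft_force": force on the tool from outside, world axes, zero at the start; "wrist_torque": the same for the moment, N m; "opening": opening from 0.0 (shut) to 1.0 (fully open); "finger_force": force on a finger pad.
Only numpy, scipy, OpenCV 4.12 (cv2) and the standard library are available. Lean on these libraries where they do the work, as an engineer would, in place of code of your own. Each camera call takes 0.05 s, during which the arm holds its last target. There are 200 camera calls.

## Working session

There is one attempt and no reset: what is moved stays moved. The work goes in short steps, Python scripts to look and compute and a shell command to move; the robot and the scene stay as the last step left them, time stands still between calls to the robot, and variables do not carry over. Pictures are saved under pics/ and viewed, at most 10 in all, crops included, and the job is handed in when it is done.

```bash
mkdir -p pics
cat > h.py <<'E'
from bench import *
import numpy as np, cv2
def snap(c,n):
    im=grab_frame(c); cv2.imwrite(f'pics/{n}.png',im[:,:,::-1]); return im
def proj(c,P):
    k=calibration(c); T=np.array(k['world_to_cam']); p=(T[:3,:3]@np.atleast_2d(P).T).T+T[:3,3]
    q=np.c_[p[:,0],-p[:,1],-p[:,2]]
    K=np.array([[k['fx'],0,k['cx']],[0,k['fy'],k['cy']],[0,0,1]])
    return cv2.projectPoints(q,np.zeros(3),np.zeros(3),K,np.array(k['distortion'],float))[0][:,0]
E
python3 - <<'E'
from h import *
np.set_printoptions(precision=4,suppress=True)
for c in('scene','top'):
    snap(c,c+'0'); T=np.array(calibration(c)['world_to_cam']); print(c,-T[:3,:3].T@T[:3,3])
    for t in('tripod','collar_edge','collar_grip','lever_pin','lever_tip','tape_edge','lamp_head','strip_jar','sample_cup','oximeter','pump_bottle','hex_wrench'):
        print(t,[(np.round(d['location'],4).tolist(),round(d['conf'],2)) for d in pinpoint(c,t)[:2]])
s=observe(); print(s)
a=cv2.imread('pics/scene0.png');b=cv2.imread('pics/top0.png');
E
```

```text
scene [ 1.2513 -0.1293  0.8111]
tripod [([0.7418, 0.0818, 0.0003], 0.97)]
collar_edge [([0.5243, 0.1442, 0.0828], 0.67)]
collar_grip [([0.7228, 0.2723, -0.0004], 0.66), ([0.4955, 0.1528, 0.0796], 0.55)]
lever_pin [([0.516, 0.1675, 0.0839], 0.86)]
lever_tip [([0.4871, 0.208, 0.069], 0.57), ([0.5201, 0.1448, 0.0858], 0.43)]
tape_edge [([0.4864, 0.2098, 0.0657], 0.6)]
lamp_head [([0.6043, 0.2963, -0.0014], 0.83), ([0.6299, -0.0285, -0.0022], 0.24)]
strip_jar [([0.5057, -0.0301, 0.0013], 0.86)]
sample_cup [([0.7224, 0.2707, 0.0004], 0.82)]
oximeter [([0.4528, 0.3342, 0.0015], 0.7)]
pump_bottle [([0.5489, -0.4735, -0.0023], 0.59)]
hex_wrench [([0.6262, -0.0276, -0.0012], 0.57)]
top [ 0.4307 -0.1214  1.0183]
tripod [([0.7391, 0.0836, -0.0031], 0.57)]
collar_edge [([0.5228, 0.1436, 0.0873], 0.56)]
collar_grip [([0.4952, 0.1497, 0.0753], 0.68)]
lever_pin [([0.5199, 0.1704, 0.0834], 0.76)]
lever_tip [([0.4838, 0.2106, 0.0681], 0.56), ([0.7417, 0.0816, 0.0027], 0.36)]
tape_edge [([0.5034, -0.03, -0.0023], 0.66), ([0.5936, 0.1228, 0.1125], 0.56)]
lamp_head [([0.6017, 0.3034, 0.0036], 0.71)]
strip_jar [([0.5024, -0.0344, -0.0016], 0.77), ([0.4525, 0.3343, 0.001], 0.33)]
sample_cup [([0.7257, 0.2656, 0.0], 0.66), ([0.523, 0.1435, 0.0852], 0.21)]
oximeter [([0.4535, 0.3366, 0.0029], 0.58)]
pump_bottle [([0.5447, -0.4753, 0.0021], 0.95), ([0.518, 0.1639, 0.0842], 0.74)]
hex_wrench [([0.6253, -0.0239, 0.0], 0.6)]
{'clock': 1.3, 'qpos': array([-1.357 ,  0.3984,  0.0451,  1.5366, -0.0187,  1.2069, -0.0507]), 'qvel': array([ 0.0014,  0.0018,  0.0022,  0.0001, -0.0004, -0.    ,  0.0012]), 'effort': array([  0.0015, -47.5016,   1.3641, -25.4521,   0.0116,   0.0009,
         0.    ]), 'tool_pos': array([0.2   , 0.6185, 0.2314]), 'tcp_rot': array([0.    , 0.1557, 0.9878, 0.0001]), 'ft_force': array([-0.2229, -0.1469, -0.4621]), 'wrist_torque': array([ 0.002 , -0.0016, -0.0346]), 'finger_force': 0.0, 'opening': 0.999641109238432}
```

View pics/scene0.png

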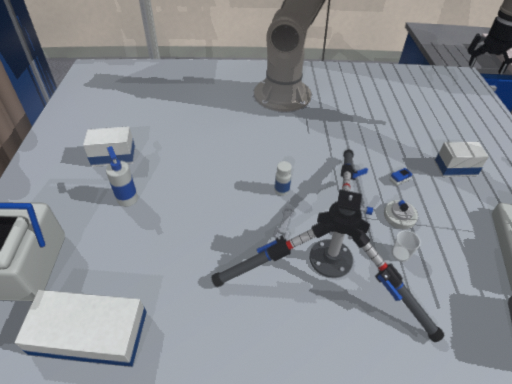

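View pics/top0.png

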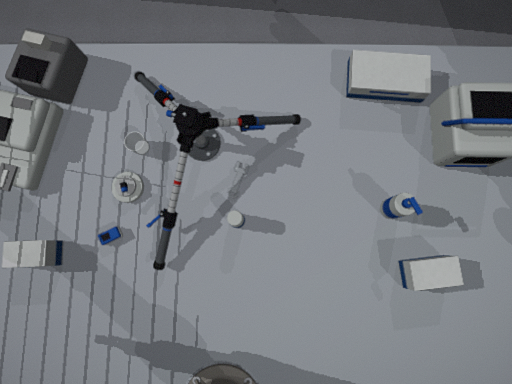

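The leg to be set runs from the foot at scene (349,155) to the hub at (345,210). Its collar is near (349,170) with the lever open to the right, and the tape is around (347,187). In the top view the collar is at (169,218), the tape at (177,183), and the lever tip at (150,226). Next I'll zoom in on both views.

Run:
```python
from h import *
np.set_printoptions(precision=4,suppress=True)
a=cv2.imread('pics/scene0.png')[145:215,310:390];b=cv2.imread('pics/top0.png')[150:240,130:210]
A=cv2.resize(a,None,fx=5,fy=5,interpolation=0);B=cv2.resize(b,None,fx=5,fy=5,interpolation=0)
W=np.zeros((450,800,3),np.uint8);W[:350,:400]=A;W[:450,400:]=B;cv2.imwrite('pics/z.png',W)
import itertools
c=np.array([.5236,.1439,.085]);psi=-0.274
u=np.array([np.cos(psi)*np.cos(.349),np.sin(psi)*np.cos(.349),np.sin(.349)])
for cam in('scene','top'):
    im=cv2.imread(f'pics/{cam}0.png').astype(int); print(cam,calibration(cam)['fx'])
    for s in range(-30,111,4):
        p=proj(cam,c+u*s/1000)[0]; v=im[int(round(p[1])),int(round(p[0]))]
        print(s,p.round(1),v[::-1],end=' | ')
    print()
```

```text
scene 375.4119601804686
-30 [347.3 171.5] [ 99 100 103] | -26 [347.3 172. ] [131 133 137] | -22 [347.2 172.6] [132 135 137] | -18 [347.2 173.1] [132 135 137] | -14 [347.1 173.7] [134 137 139] | -10 [347.1 174.2] [134 137 139] | -6 [347.1 174.8] [143 145 147] | -2 [347.  175.4] [143 145 147] | 2 [347. 176.] [137 138 141] | 6 [346.9 176.5] [139 139 142] | 10 [346.9 177.1] [139 139 142] | 14 [346.9 177.7] [142 144 147] | 18 [346.8 178.3] [142 144 147] | 22 [346.8 178.9] [128 129 132] | 26 [346.7 179.5] [128 129 132] | 30 [346.7 180.1] [131 134 136] | 34 [346.6 180.7] [143 143 146] | 38 [346.6 181.3] [143 143 146] | 42 [346.6 181.9] [137 127 130] | 46 [346.5 182.5] [137  87  89] | 50 [346.5 183.2] [123  70  72] | 54 [346.4 183.8] [131  70  71] | 58 [346.4 184.4] [131  70  71] | 62 [346.3 185.1] [126 103 105] | 66 [346.3 185.7] [129 128 131] | 70 [346.2 186.4] [129 128 131] | 74 [346.2 187. ] [136 137 140] | 78 [346.2 187.7] [129 129 133] | 82 [346.1 188.3] [129 129 133] | 86 [346.1 189. ] [124 125 128] | 90 [346.  189.7] [ 96  97 100] | 94 [346.  190.3] [ 96  97 100] | 98 [345.9 191. ] [
[... 599 characters left out ...]
142] | 30 [172.2 200.2] [106 108 109] | 34 [172.5 198.8] [124 127 129] | 38 [172.9 197.4] [139 141 142] | 42 [173.2 196. ] [140 141 143] | 46 [173.5 194.6] [142 144 146] | 50 [173.8 193.2] [ 98 100 101] | 54 [174.1 191.8] [127 128 129] | 58 [174.5 190.4] [142 143 145] | 62 [174.8 189. ] [132 135 136] | 66 [175.1 187.6] [137 139 141] | 70 [175.4 186.1] [118 122 123] | 74 [175.7 184.7] [120 125 128] | 78 [176.1 183.3] [135  36  34] | 82 [176.4 181.9] [133  17  13] | 86 [176.7 180.4] [130 128 129] | 90 [177. 179.] [118 124 124] | 94 [177.4 177.6] [112 114 117] | 98 [177.7 176.1] [133 135 137] | 102 [178.  174.7] [135 139 139] | 106 [178.3 173.3] [141 143 144] | 110 [178.7 171.8] [125 127 128] |
```

View pics/z.png

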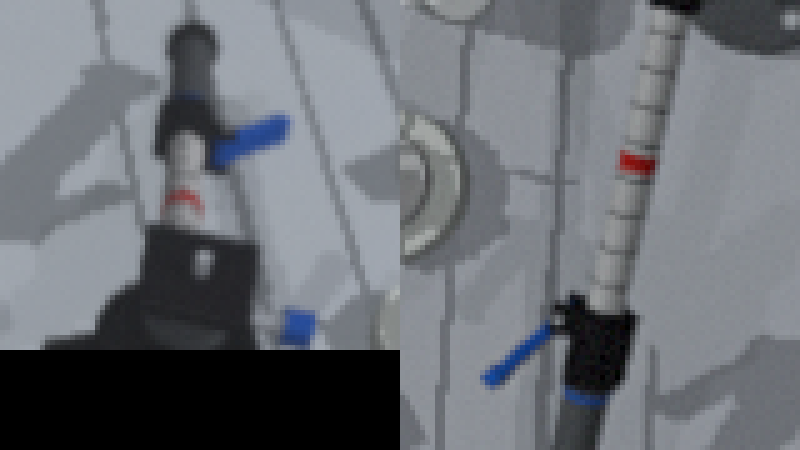

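The scene crop shows the collar's top edge and the lever pointing right at crop (250,140). In the top crop the collar edge is at (610,312), the red band's lower edge at about (637,172), and the blade runs from (560,322) to (490,378). Next step is a subpixel profile to get the slide distance.

```bash
cat >> h.py <<'E'
psi=-0.274
def axes(psi=psi):
    u=np.array([np.cos(psi)*np.cos(.349),np.sin(psi)*np.cos(.349),np.sin(.349)])
    y=np.array([-np.sin(psi),np.cos(psi),0]); return u,y,np.cross(u,y)
def prof(im,cam,c,R,s,ys=(-4,-2,0,2,4)):
    u,y,n=axes(); o=0
    for yy in ys:
        P=c+np.outer(s/1000,u)+n*np.sqrt(R*R-yy*yy)/1000+y*yy/1000
        q=proj(cam,P).astype(np.float32); o=o+cv2.remap(im.astype(np.float32),q[:,:1],q[:,1:],1)[:,0]
    return o/len(ys)
def edges(im,cam,c,lo=-25,hi=110):
    s=np.arange(lo,hi,.5)
    g=prof(im,cam,c,15.5,s).sum(1); r=prof(im,cam,c,10,s); r=r[:,0]-r[:,1]
    thr=220; k=np.where((g[:-1]<thr)&(g[1:]>=thr))[0]; 
    kr=np.where(np.diff((r>r.max()/2).astype(int)))[0]
    return s[k],s[kr],r.max()
E
python3 - <<'E'
from h import *
np.set_printoptions(precision=2,suppress=True)
c=np.array([.5236,.1439,.085])
im=cv2.imread('pics/top0.png')[:,:,::-1]
print(edges(im,'top',c)); print(np.c_[np.arange(-20,12,1),prof(im,'top',c,15.5,np.arange(-20,12,1)).sum(1)].T)
# lateral: collar width center at s=-20 and tube center at s=40
u,y,n=axes()
for s,R in((-35,15.5),(-20,15.5),(-100,12.5),(30,10),(60,10)):
    yy=np.arange(-30,30,.5); q=proj('top',c+u*s/1000+np.outer(yy/1000,y)).astype(np.float32)
    g=cv2.remap(im.astype(np.float32),q[:,:1],q[:,1:],1)[:,0].sum(1); print(s,g[::2].round())
for d in (pinpoint('top','tape_edge'),pinpoint('top','collar_edge'),pinpoint('top','tripod')): print(d[:3])
E
```

```text
(array([1.]), array([78.5, 87.5]), np.float32(105.151566))
[[-20.   -19.   -18.   -17.   -16.   -15.   -14.   -13.   -12.   -11.
  -10.    -9.    -8.    -7.    -6.    -5.    -4.    -3.    -2.    -1.
    0.     1.     2.     3.     4.     5.     6.     7.     8.     9.
   10.    11.  ]
 [ 53.5   50.01  46.63  49.67  55.88  59.76  60.28  59.26  59.21  58.71
   61.    64.21  66.2   64.81  61.47  55.4   50.61  49.52  61.02  90.62
  131.91 192.64 256.11 314.73 354.12 380.23 397.44 406.27 415.11 423.26
  429.1  431.09]]
-35 [422. 424. 426. 428. 431. 415. 382. 343. 286. 217. 145.  93.  47.   8.
  21.  39.  57.  47.  40.  38.  41.  43.  43.  44.  44.  43.  40.  39.
  41.  47.  53.  56.  58.  59.  60.  61.  61.  55.  45.  37.  59.  96.
 136. 212. 296. 377. 393. 402. 412. 384. 355. 328. 313. 297. 285. 286.
 283. 280. 278. 274.]
-20 [401. 414. 427. 431. 434. 438. 393. 349. 298. 225. 150.  86.  56.  28.
  17.  31.  48.  56.  53.  48.  40.  35.  32.  39.  49.  59.  58.  55.
  51.  56.  62.  69.  66.  64.  64.  62.  59.  57.  55.  51.  49.  53.
  54.  63.  78.  93. 100. 107. 114. 116. 121. 130. 12
[... 488 characters left out ...]
4. 342.
 344. 342. 340. 337. 345. 364. 378. 384. 383. 381. 387. 397. 398. 399.
 403. 402. 399. 396. 399. 402. 403. 401. 399. 398. 400. 402. 402. 401.
 401. 402. 404. 406.]
60 [423. 424. 426. 428. 430. 433. 436. 436. 435. 434. 434. 434. 433. 432.
 430. 420. 382. 347. 318. 295. 275. 277. 293. 310. 327. 345. 364. 377.
 387. 398. 411. 426. 436. 439. 441. 438. 428. 419. 415. 415. 415. 417.
 419. 421. 421. 422. 424. 427. 430. 433. 436. 440. 439. 430. 422. 414.
 407. 395. 386. 379.]
[{'location': [0.5034, -0.03, -0.0023], 'conf': 0.66}, {'location': [0.5936, 0.1228, 0.1125], 'conf': 0.56}]
[{'location': [0.5228, 0.1436, 0.0873], 'conf': 0.56}]
[{'location': [0.7391, 0.0836, -0.0031], 'conf': 0.57}]
```

```bash
cat >> h.py <<'E'
from scipy.spatial.transform import Rotation as Ro
C0=np.array([.5236,.1424,.085])
def goto(slide,yoff,dz=-.005,s=-30):
    """tool-axes shift (mm) & turn to put the TCP at grip point (slide,s mm; yoff mm; grasp point dz rel. axis)"""
    st=observe(); u,y,n=axes(); p=C0+u*(slide+s)/1000+y*yoff/1000+[0,0,dz-.019]
    w=st['tcp_rot']; M=Ro.from_quat([w[1],w[2],w[3],w[0]]).as_matrix()
    a=np.arctan2(*( M.T@y)[[1,0]])-np.pi/2
    return p,(M.T@(p-st['tool_pos']))*1000,a,st
E
python3 -c "
from h import *
p,d,a,s=goto(0,14.5);print(p,d.round(1),a,s['clock'])"
```

```text
[0.50038367 0.16398726 0.05074125] [-425.7 -340.1  180.6] -0.03871955460117005 1.45
```

```bash
python3 -m creep '[[-40,-32,0,-0.01],[-85,-68,0,-0.02],[-130,-104,0,-0.039],[-175,-140,0,-0.039],[-220,-176,0,-0.039],[-265,-212,0,-0.039],[-310,-248,10,-0.039],[-350,-280,25,-0.039],[-390,-312,40,-0.039],[-415,-332,60,-0.039],[-426,-340,80,-0.039],[-426,-340,80,-0.039]]' 0 20; python3 -c "
from h import *
p,d,a,s=goto(0,14.5);print(p,d.round(1),a,s['clock'],s['ft_force'])
snap('scene','s1');snap('top','t1')
for c in('scene','top'):
  for t in('lever_tip','lever_pin','collar_edge'): print(c,t,pinpoint(c,t)[:2])
W=np.hstack([cv2.resize(cv2.imread('pics/s1.png')[110:230,290:390],(400,480)),cv2.resize(cv2.imread('pics/t1.png')[130:250,120:220],(400,480))]);cv2.imwrite('pics/z1.png',W)"
```

```text
clock: 2.95
tool_pos: [0.5001, 0.1624, 0.1501]
tcp_rot: [-0.001, 0.138, 0.99, -0.001]
ft_force: [-0.2, 0.5, 0.6]
opening: 1.0
finger_force: 0.0
[0.50038367 0.16398726 0.05074125] [-0.   1.9 99.4] -0.002359662103253779 2.95 [-0.19965428  0.49981025  0.57518995]
scene lever_tip [{'location': [0.6268, -0.0224, -0.0002], 'conf': 0.59}, {'location': [0.4901, 0.205, 0.0665], 'conf': 0.5}]
scene lever_pin [{'location': [0.5175, 0.165, 0.0839], 'conf': 0.84}, {'location': [0.4519, 0.3356, 0.0014], 'conf': 0.71}]
scene collar_edge [{'location': [0.5244, 0.1447, 0.0805], 'conf': 0.56}]
top lever_tip []
top lever_pin [{'location': [0.5224, 0.167, 0.0825], 'conf': 0.63}, {'location': [0.6277, -0.02, -0.0026], 'conf': 0.46}]
top collar_edge [{'location': [0.5205, 0.1407, 0.0851], 'conf': 0.75}]
```

View pics/z1.png

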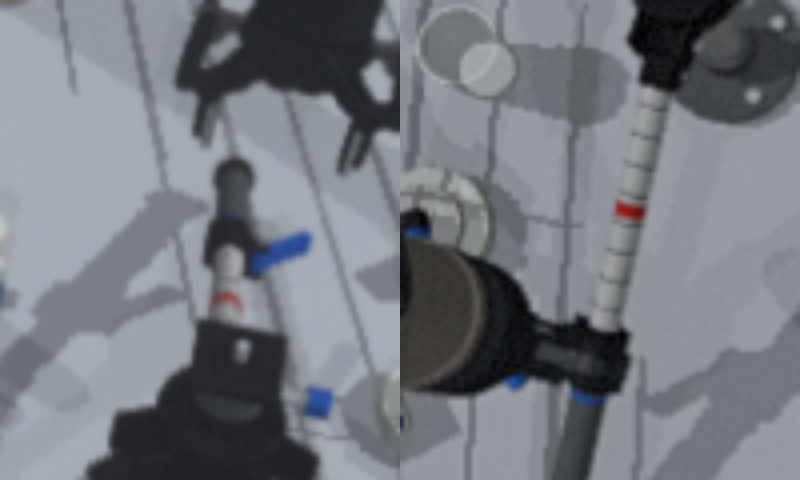

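Scene crop: the open fingers (205,130)/(350,160) straddle the collar (230,240) and lever (285,250). The top crop agrees, so I'm descending.

```bash
python3 -m creep '[[0,0,40,0],[0,0,75,0],[0,0,100,0],[0,0,100,0],[0,0,100,0]]' 0 20; python3 -c "
from h import *
p,d,a,s=goto(0,14.5);print(p,d.round(1),a,s['clock'],s['ft_force'],s['opening'])
snap('scene','s2')
W=cv2.resize(cv2.imread('pics/s2.png')[110:230,290:410],(600,600),interpolation=2);cv2.imwrite('pics/z2.png',W)"
```

```text
clock: 3.98
tool_pos: [0.5016, 0.1644, 0.0524]
tcp_rot: [0.001, 0.136, 0.991, 0.001]
ft_force: [-0.1, -1.1, 0.4]
opening: 0.997
finger_force: 0.0
[0.50038367 0.16398726 0.05074125] [ 1.1 -0.7  1.6] 0.0003945569816192762 3.975 [-0.05422879 -1.1020637   0.41897363] 0.9973021666758151
```

View pics/z2.png

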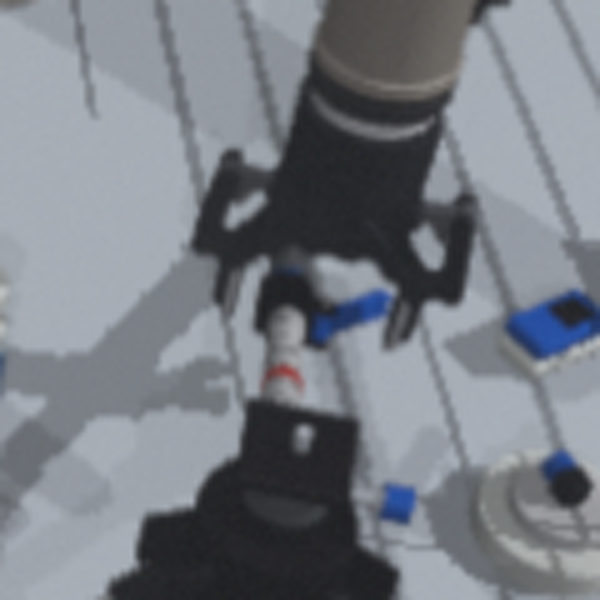

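The left finger (230,290) is on the flat side and the right finger (400,325) is just outside the blade (350,310). I'll close in stages, keeping the flat-side finger where it is.

```bash
python3 -m creep '[[0,0,0,0],[0,0,0,0],[0,0,0,0]]' 0.2 20;  python3 -m creep '[[0,0,0,0],[0,0,0,0]]' 0.25 20
```

```text
clock: 4.4
tool_pos: [0.5009, 0.1641, 0.0517]
tcp_rot: [0.0, 0.136, 0.991, 0.0]
ft_force: [0.4, -0.1, -0.6]
opening: 0.798
finger_force: 0.0
clock: 4.65
tool_pos: [0.5011, 0.1642, 0.0515]
tcp_rot: [0.0, 0.136, 0.991, 0.0]
ft_force: [1.3, 1.2, 0.6]
opening: 0.752
finger_force: 0.4
```

```bash
python3 -m creep '[[0,-1,0,0],[0,-2.5,0,0],[0,-2.5,0,0]]' 0.31 20;  python3 -m creep '[[0,-1.2,0,0],[0,-2.2,0,0],[0,-2.2,0,0]]' 0.36 20; python3 -c "
from h import *
p,d,a,s=goto(0,10);print(p,d.round(1),s['ft_force'])
for c in('scene','top'):
  snap(c,c+'3')
  for t in('lever_tip','lever_pin','collar_edge'): print(c,t,[(x['location'],x['conf']) for x in pinpoint(c,t)[:2]])"
```

```text
clock: 5.03
tool_pos: [0.5008, 0.1629, 0.0517]
tcp_rot: [0.001, 0.136, 0.991, 0.001]
ft_force: [2.1, 5.0, 1.9]
opening: 0.69
finger_force: 3.7
clock: 5.4
tool_pos: [0.5, 0.1609, 0.0515]
tcp_rot: [0.001, 0.136, 0.991, 0.001]
ft_force: [1.7, 4.7, 2.1]
opening: 0.637
finger_force: 3.0
[0.49916604 0.15965513 0.05074125] [ 0.5 -1.4  0.8] [1.71457808 4.73509292 2.1278468 ]
scene lever_tip [([0.4796, 0.2016, 0.0657], 0.4)]
scene lever_pin [([0.5161, 0.1663, 0.0817], 0.58)]
scene collar_edge [([0.4832, 0.2011, 0.0666], 0.57), ([0.5225, 0.1435, 0.082], 0.51)]
top lever_tip [([0.5043, -0.0325, -0.0014], 0.37)]
top lever_pin [([0.523, 0.1675, 0.0832], 0.94)]
top collar_edge [([0.521, 0.1408, 0.085], 0.77), ([0.7238, 0.2646, -0.0001], 0.35)]
```

```bash
python3 -m creep '[[0,1,0,0],[0,1.5,0,0],[0,1.5,0,0]]' 0.38 20;  python3 -m creep '[[0,0.8,0,0],[0,0.8,0,0],[0,0.8,0,0]]' 0.38 20
```

```text
clock: 6.18
tool_pos: [0.4997, 0.1601, 0.0514]
tcp_rot: [-0.0, 0.137, 0.991, -0.0]
ft_force: [0.3, 1.2, 5.3]
opening: 0.618
finger_force: 5.3
clock: 6.55
tool_pos: [0.4998, 0.1601, 0.0514]
tcp_rot: [-0.0, 0.137, 0.991, -0.001]
ft_force: [-0.5, -0.6, 7.0]
opening: 0.622
finger_force: 6.0
```

The pinch is balanced: finger force 6 N, lateral force about zero, lever about 0.35 rad. I'll slide a short way up the leg to test the hold.

```bash
python3 -m creep '[[-3,0,-1.1,0],[-7,0,-2.55,0],[-12,0,-4.4,0],[-17,0,-6.2,0],[-20,0,-7.3,0],[-20,0,-7.3,0]]' 0.38 20; python3 -c "
from h import *
p,d,a,s=goto(0,12);print(d.round(1),s['ft_force'])
im=snap('top','t4');print(edges(im,'top',C0+[0,.001,0]))
for c in('scene','top'):
  snap(c,c+'4')
  for t in('lever_tip','lever_pin','collar_edge'): print(c,t,[(x['location'],x['conf']) for x in pinpoint(c,t)[:2]])"
```

```text
clock: 7.3
tool_pos: [0.5183, 0.1548, 0.0584]
tcp_rot: [-0.001, 0.137, 0.991, -0.001]
ft_force: [-3.3, 0.1, 5.8]
opening: 0.622
finger_force: 5.8
[19.7  1.5  7.7] [-3.29842807  0.10105323  5.83236215]
(array([21.5]), array([78.5, 87. ]), np.float32(115.73613))
scene lever_tip [([0.4949, 0.1967, 0.0733], 0.47)]
scene lever_pin [([0.5326, 0.1625, 0.0867], 0.69)]
scene collar_edge [([0.5429, 0.1389, 0.0892], 0.51), ([0.4507, 0.3345, 0.0], 0.23)]
top lever_tip []
top lever_pin [([0.5403, 0.163, 0.0911], 0.94)]
top collar_edge [([0.5396, 0.1382, 0.0906], 0.63)]
```

The leg follows the hand: collar edge at 21.5, tape at 78.5. I'll go on to about 8 mm short.

```bash
python3 -m creep '[[-3,0,-1.1,0],[-8,0,-2.9,0],[-13,0,-4.7,0],[-18,0,-6.6,0],[-23,0,-8.4,0],[-28,0,-10.2,0],[-33,0,-12,0],[-38,0,-13.8,0],[-43,0,-15.7,0],[-46,0,-16.7,0],[-46,0,-16.7,0]]' 0.38 20; python3 -c "
from h import *
p,d,a,s=goto(70,12);print(d.round(1),s['ft_force'])
im=snap('top','t5');print(edges(im,'top',C0+[0,.001,0]))
snap('scene','s5')
for c in('scene','top'):
  for t in('lever_tip','lever_pin','collar_edge','tape_edge'): print(c,t,[(np.array(x['location'])) for x in pinpoint(c,t)[:2]])
W=np.hstack([cv2.resize(cv2.imread('pics/s5.png')[140:210,310:380],(400,400)),cv2.resize(cv2.imread('pics/t5.png')[160:220,150:210],(400,400))]);cv2.imwrite('pics/z5.png',W)"
```

```text
clock: 9.12
tool_pos: [0.5628, 0.1424, 0.0751]
tcp_rot: [-0.001, 0.137, 0.991, -0.001]
ft_force: [-2.4, -0.5, 5.8]
opening: 0.623
finger_force: 5.7
[0.1 1.4 0.5] [-2.43691262 -0.48914389  5.84369194]
(array([-17. ,  -7.5,  10.5,  71.5,  84.5]), array([78.5, 87. ]), np.float32(117.2961))
scene lever_tip [array([0.539 , 0.1821, 0.0874]), array([ 0.5064, -0.0315,  0.0016])]
scene lever_pin []
scene collar_edge [array([0.5844, 0.127 , 0.1091])]
scene tape_edge []
top lever_tip []
top lever_pin [array([0.5824, 0.1483, 0.1057]), array([0.5918, 0.1258, 0.1103])]
top collar_edge [array([0.5855, 0.1236, 0.1107])]
top tape_edge [array([0.592 , 0.1234, 0.1134])]
```

View pics/z5.png

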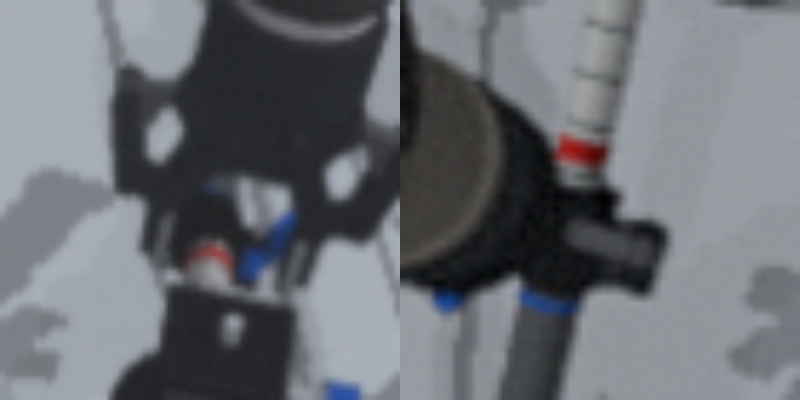

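The top crop shows a thin white strip between the collar edge (585,190) and the red band (580,160), about 7 mm. I'll close that gap.

```bash
python3 -m creep '[[-2,0,-0.7,0],[-4.5,0,-1.6,0],[-6.6,0,-2.4,0],[-6.6,0,-2.4,0],[-6.6,0,-2.4,0]]' 0.38 20; python3 -c "
from h import *
p,d,a,s=goto(77,12);print(d.round(1),s['ft_force'])
im=snap('top','t6');c=C0+[0,.001,0];print(edges(im,'top',c))
s=np.arange(60,95,1.);print(np.c_[s,prof(im,'top',c,15.5,s).round(),prof(im,'top',c,10,s).round()][:,[0,1,2,4,5]].astype(int).tolist())
W=np.hstack([cv2.resize(im[160:220,150:210,::-1],(600,600),interpolation=cv2.INTER_NEAREST)]);cv2.imwrite('pics/z6.png',W)"
```

```text
clock: 10.25
tool_pos: [0.5689, 0.1407, 0.0774]
tcp_rot: [-0.001, 0.137, 0.991, -0.001]
ft_force: [-3.0, -0.6, 5.6]
opening: 0.621
finger_force: 5.8
[-0.1  1.4  0.4] [-3.04762739 -0.62325013  5.62829614]
(array([-18. ,  -6.5,  -1.5,   8. ,  19.5,  87. ]), array([77.5, 87.5]), np.float32(103.435356))
[[60, 20, 20, 20, 21], [61, 19, 20, 21, 21], [62, 19, 20, 21, 20], [63, 19, 20, 19, 18], [64, 19, 19, 17, 17], [65, 17, 17, 17, 17], [66, 16, 16, 18, 18], [67, 16, 16, 19, 19], [68, 18, 18, 19, 19], [69, 18, 19, 16, 18], [70, 17, 18, 16, 17], [71, 15, 16, 16, 19], [72, 15, 17, 17, 21], [73, 16, 18, 20, 24], [74, 17, 20, 28, 30], [75, 21, 24, 40, 36], [76, 28, 27, 56, 40], [77, 39, 30, 74, 38], [78, 53, 29, 90, 36], [79, 68, 29, 105, 34], [80, 81, 29, 114, 31], [81, 92, 27, 119, 26], [82, 101, 26, 122, 23], [83, 106, 23, 125, 22], [84, 111, 22, 128, 25], [85, 116, 23, 132, 34], [86, 122, 29, 135, 48], [87, 127, 41, 138, 71], [88, 131, 60, 141, 99], [89, 135, 88, 144, 125], [90, 140, 115, 145, 139], [91, 144, 135, 141, 142], [92, 144, 143, 135, 138], [93, 140, 143, 128, 131], [94, 134, 138, 125, 127]]
```

View pics/z6.png

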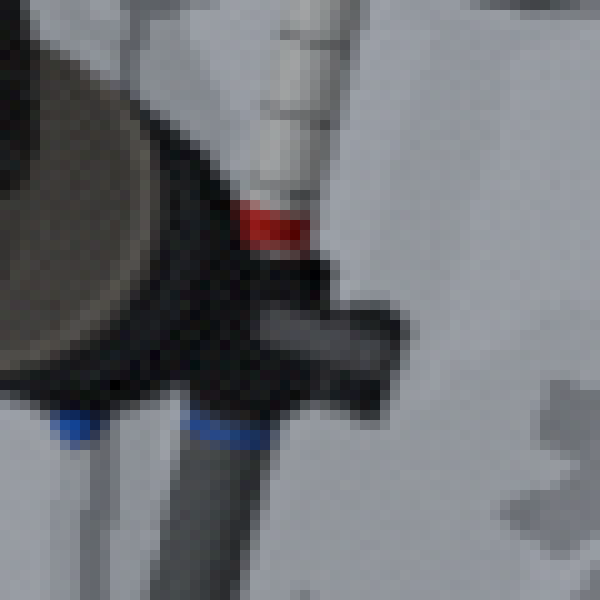

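There's only a trace of pale tube left between collar and tape (285,253), under 1 mm. Now closing the lever in stages: the hand follows toward the flat, a hair upwards.

```bash
python3 -m creep '[[-0.6,-1,-0.4,0],[-0.6,-2,-0.6,0],[-0.6,-2,-0.6,0],[-0.6,-2,-0.6,0]]' 0.43 25; python3 -c "
from h import *
p,d,a,s=goto(77,12);print(d.round(1),s['ft_force'])
im=snap('top','t7');c=C0+[0,.001,0];s=np.arange(72,92,1.);print(np.c_[s,prof(im,'top',c,10,s).round()][:,:3].astype(int).tolist())"
```

```text
clock: 10.8
tool_pos: [0.5688, 0.1385, 0.0779]
tcp_rot: [-0.001, 0.137, 0.991, -0.001]
ft_force: [-3.7, -1.3, 4.5]
opening: 0.573
finger_force: 8.2
[0.4 3.5 0.8] [-3.65267176 -1.33106918  4.54914879]
[[72, 13, 15], [73, 13, 15], [74, 20, 21], [75, 28, 29], [76, 38, 34], [77, 48, 33], [78, 60, 32], [79, 70, 27], [80, 77, 23], [81, 85, 20], [82, 91, 20], [83, 98, 20], [84, 104, 22], [85, 112, 31], [86, 122, 48], [87, 131, 72], [88, 138, 99], [89, 142, 124], [90, 144, 137], [91, 141, 141]]
```

```bash
python3 -m creep '[[-0.5,-0.8,-0.3,0],[-0.5,-2,-0.5,0],[-0.5,-2,-0.5,0],[-0.5,-2,-0.5,0]]' 0.48 30; python3 -c "
from h import *
p,d,a,s=goto(77,12);print(d.round(1),s['ft_force'])
im=snap('top','t8');c=C0+[0,.001,0];s=np.arange(72,92,1.);print(np.c_[s,prof(im,'top',c,10,s).round()][:,:3].astype(int).tolist())"
```

```text
clock: 11.35
tool_pos: [0.5687, 0.1363, 0.0784]
tcp_rot: [-0.001, 0.137, 0.991, -0.001]
ft_force: [-5.2, -2.5, 5.8]
opening: 0.525
finger_force: 9.1
[0.9 5.6 1.3] [-5.17449273 -2.46682897  5.83436848]
[[72, 12, 14], [73, 11, 16], [74, 15, 19], [75, 19, 21], [76, 24, 21], [77, 30, 19], [78, 36, 18], [79, 42, 17], [80, 48, 17], [81, 54, 16], [82, 60, 15], [83, 66, 15], [84, 72, 18], [85, 79, 28], [86, 87, 41], [87, 97, 62], [88, 109, 88], [89, 120, 112], [90, 127, 125], [91, 130, 131]]
```

```bash
python3 -m creep '[[-0.2,-0.8,-0.2,0],[-0.2,-1.8,-0.3,0],[-0.2,-1.8,-0.3,0],[-0.2,-1.8,-0.3,0],[-0.2,-1.8,-0.3,0]]' 0.6 40; python3 -c "
from h import *
p,d,a,s=goto(77,12);print(d.round(1),s['ft_force'])
im=snap('top','t9');i2=snap('scene','s9');c=C0+[0,.001,0];s=np.arange(72,92,1.)
for ys in((-9,-8,-7),(-6,-5,-4)):print(np.c_[s,prof(im,'top',c,10,s,ys).round()][:,:3].astype(int).tolist())
for c in('scene','top'):
  for t in('lever_tip','lever_pin','collar_edge','tape_edge'): print(c,t,[(np.array(x['location'])) for x in pinpoint(c,t)[:2]])
W=np.hstack([cv2.resize(i2[140:200,320:370,::-1],(400,480)),cv2.resize(im[160:220,150:200,::-1],(400,480),interpolation=cv2.INTER_NEAREST)]);cv2.imwrite('pics/z9.png',W)"
```

```text
clock: 12.02
tool_pos: [0.5683, 0.1346, 0.0789]
tcp_rot: [-0.002, 0.136, 0.991, -0.002]
ft_force: [-4.8, -1.1, 8.7]
opening: 0.477
finger_force: 39.5
[0.9 7.4 1.8] [-4.79530401 -1.14591021  8.74334607]
[[72, 16, 16], [73, 16, 14], [74, 20, 16], [75, 36, 27], [76, 53, 39], [77, 67, 42], [78, 77, 36], [79, 86, 30], [80, 90, 23], [81, 90, 16], [82, 90, 9], [83, 90, 13], [84, 91, 18], [85, 92, 25], [86, 95, 44], [87, 98, 64], [88, 100, 80], [89, 103, 92], [90, 105, 103], [91, 100, 101]]
[[72, 11, 15], [73, 11, 15], [74, 17, 19], [75, 26, 23], [76, 37, 28], [77, 49, 29], [78, 63, 28], [79, 75, 27], [80, 80, 22], [81, 85, 18], [82, 90, 16], [83, 95, 16], [84, 101, 18], [85, 108, 29], [86, 116, 49], [87, 123, 67], [88, 127, 90], [89, 130, 111], [90, 133, 130], [91, 124, 124]]
scene lever_tip []
scene lever_pin [array([0.587 , 0.1461, 0.1088])]
scene collar_edge [array([0.5937, 0.1251, 0.1059])]
scene tape_edge [array([ 0.4529,  0.3348, -0.0012])]
top lever_tip [array([0.535 , 0.1628, 0.0887])]
top lever_pin []
top collar_edge []
top tape_edge []
```

View pics/z9.png

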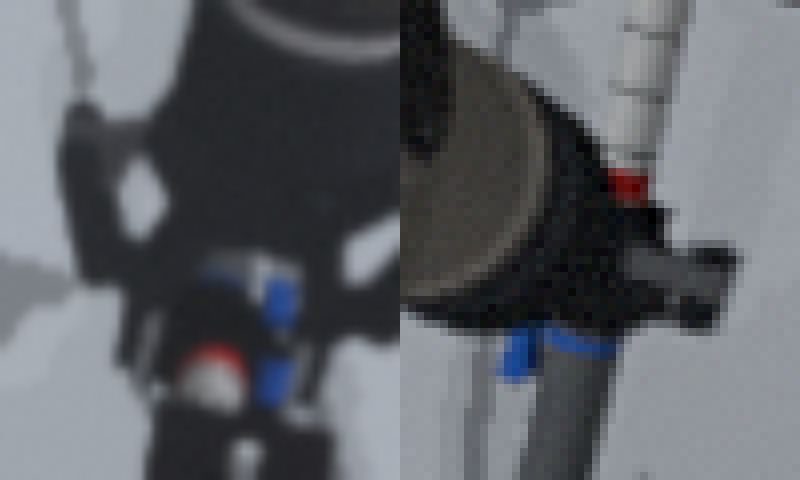

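The lever lies along the leg (blue at scene crop (275,300–380)), and the opening stopped at 40.5 mm under 39.5 N, which matches fully shut. The red band sits directly on the collar edge at top crop (630,205). Handing in.

```bash
python3 -m creep '[[0,0,0,0],[0,0,0,0]]'; python3 -c "
from bench import *
print(hand_in())"
```

```text
clock: 12.78
tool_pos: [0.5682, 0.1346, 0.0789]
tcp_rot: [-0.002, 0.136, 0.991, -0.002]
ft_force: [-5.4, -1.4, 7.3]
opening: 0.475
finger_force: 39.5
the job is handed in; nothing more can be done
None
```

I slid the leg up until the collar met the red tape (within about 1 mm in the top picture) and squeezed the lever shut; I handed in at about 13 s, still gripping lever and collar at about 40 N, and no verdict came back.

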